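# Walk a die block round to face the fence

## Task

Turn the heavy blue die block on the setting plate by pushing its corners with the fingertips, first one and then another, until one of its two bright ground faces (either will do) faces the steel fence, and push it up so that this face sits flat against the fence. The block stays down on the plate all the time: do not lift or tip it, and do not push any part of it over the plate's edges. Leave the specimen, the loupe and the reference block beside the plate where they are.

Things in the scene. Friction and masses are not known exactly. Their poses are not given: they have to be found in the camera images.
- die_block: Cast block, 100 x 116 x 40 mm (its x, y, z), about 0.9 kg; slides on the plate at a push of about 4 to 8 N. Painted blue, with a round disc amid its top; the two 116 mm long faces, along its +x and -x, and strips of the top beside them are ground bright. At the start a blue end looks roughly to the fence: it must turn 55 to 90 degrees. Origin: centre of its underside.
- plate: Fixed dark steel plate, 230 x 230 x 6 mm (its x, y, z), on the bench; origin: centre of its underside. The steel fence stands on its far edge, along y, and covers x = +95 to +115 mm over the full width; its top is 36 mm above the bench. The block slides on the plate's top; the clear part is x = -115 to +95 mm, y = -115 to +115 mm.
- fence_face (a point): Middle of the fence's face that looks to the block (towards the plate's -x), 21 mm above the bench.
- corner0 (a point): Lower corner of the die block at its x = +50 mm, y = +58 mm.
- corner1 (a point): Lower corner of the die block at its x = -50 mm, y = +58 mm.
- corner2 (a point): Lower corner of the die block at its x = -50 mm, y = -58 mm.
- corner3 (a point): Lower corner of the die block at its x = +50 mm, y = -58 mm.
- specimen: Bystander, loose: green mounted specimen, a disc 30 mm across and 18 mm high, on the bench behind the fence, towards the left (+y). Origin: centre of its underside.
- loupe: Bystander, loose: black stand loupe, 36 mm across and 36 mm high, on the bench right of the plate (its -y side). Origin: centre of its underside.
- ref_block: Bystander, loose: round steel reference block, 52 mm across and 12 mm high, on the bench behind the fence, towards the right (-y). Origin: centre of its underside.

How it is judged:
By the outcome, as a careful person would: the job done as asked, in the order asked, and still so for the second after the job is handed in, with the robot touching nothing.
It also fails if it takes over 61 s, if anything falls off the work surface, if the arm or the gripper's body presses on something with over 40 N, if the wrist force passes 120 N, or if a joint passes its speed limit or range.

## Robot

A 7-joint arm with a two-finger parallel gripper is mounted at the origin on a cart in front of the work surface, level with it; the furniture and walls round the work are solid. World frame = base frame: x ahead of the robot, y to its left, z up, the work surface at z = 0. Lengths are in m, angles in rad, forces in N, time in s.
With the tool pointing down it reaches from about 0.35 to 0.9 m from the base axis. Payload 19.9 kg.
Tool frame: the origin (TCP) lies midway between the tips of the shut fingers; the grasp point (between the pads) lies env.hold_point_z behind it (env.hold_point_z is the distance from the TCP to the grasp point, in m); z points along the fingers, y is the line along which they close (so a half turn about z gives the same grasp; the last joint's range is limited). The gripper opens to 94 mm and grips with 3 to 60 N. Pads are 16 mm wide; open, the fingers measure 119 mm over their backs; the gripper's body (75 mm by 177 mm) begins 78 mm behind the grasp point.
Start: joints at [1.133, 0.417, -0.01, 1.614, 0.005, 1.111, -0.053], TCP at [0.242, -0.576, 0.205] pointing down, gripper open.
Joint ranges: [-2.81, 2.81], [-0.39, 2.02], [-1.27, 1.25], [0.06, 2.57], [-1.19, 4.33], [0.19, 2], [-2.82, 2.82]. Speed limits (rad/s): [1.89, 1.89, 2.39, 2.39, 3.01, 3.01, 3.01].

## Interface

Orientations are given as [roll, pitch, yaw] about the fixed x, y, z axes, in that order (R = Rz(yaw) Ry(pitch) Rx(roll)).
In Python, from plant import env, capture, spotter gives the robot as it stands.
- The arm moves only by the shell command python3 -m pendant 'ROWS' [FORCE]. ROWS is JSON, a list of rows, each an object of numbers: "x", "y", "z": the shift along the tool's x, y, z in cm; "wx", "wy", "wz": the turn, a rotation vector about the tool's x, y, z in rad; "grip": the opening, from 0 (shut) to 1 (fully open). In form: [{"x": .., "y": .., "z": .., "wx": .., "wy": .., "wz": .., "grip": ..}, ...]. A call has exactly 10 rows; each row is the pose to reach, as a shift and turn from the pose commanded when the call began, along the tool's axes at that moment; what a row does not reach only later rows make up. A row lasts 1/10 s, in which the tool goes at most 50 mm and 8.59 degrees, less where a joint would pass 70% of its speed; a pose out of reach is approached as far as the arm can. A call with a gripper value outside its range is refused whole. The fingers move at their own pace and stop on an object; FORCE is the grip in N (left out, the last holds). Time passes only in rows, so rows that repeat a pose let the fingers close, or fill a call up. It gives the time, the measured TCP pose, the force, the opening and the grip force at its end, in the units of the state.
- env.get_state(): the state, without advancing time (a new reading comes with each control period).
- capture(name): name is "scene" or "top" or "wrist"; returns a dict with "pixels" (384x512x3 uint8, blue, green, red), "K" (3x3 intrinsics, pixels), "R" (3x3) and "t" (3): a world point X has camera coordinates R X + t. Camera axes: x right, y down, z forward; pixel columns grow to the right and rows downward; lengths in m; the calibration is good to about 2 mm. The wrist camera is an equidistant fisheye: a pixel r from the principal point sees the ray r / f radians off the axis. A picture is of the moment at which its call begins. There is no depth.
- env.job_done(): hands the job in; it is judged then, once.
Trained networks look in a picture, given as the dict that the camera call returned (one of the last four; its "shot" number tells which), for a name from the list of things; names that differ only in an ending like _2 or _b are one class to them, and where a whole thing is asked for, a point or a joint stands for the part that bears it (a point fixed in the world has none). Each returns a list of dicts, best first, with "score" (0 to 1); they miss things now and then, are a little off and sometimes report something else, mostly with a low value. They report only what shows in the picture. A call takes as long as a camera call.
- spotter.boxes_of(picture, query): "box" ([left, top, right, bottom] in pixels, round what is visible of it).
- spotter.cut_out(picture, query): "region" (384x512 bool, what is visible of it) and "box" ([left, top, right, bottom] in pixels, round what is visible of it).
The state is a dict: "time_s": time; "joints": joint angles; "joint_velocities": joint speeds; "tau": joint torques, N m; "tcp_pos": TCP position; "tool_rot": TCP orientation; "contact_force": force on the tool from outside, world axes, zero at the start; "torque": the same for the moment, N m; "width": finger opening in m; "grip_force": force on a finger pad.
Only numpy, scipy, OpenCV 4.12 (cv2) and the standard library are available. Lean on these libraries where they do the work, as an engineer would, in place of code of your own. Each camera call takes 0.05 s, during which the arm holds its last target. There are 200 camera calls.

## Working session

There is one attempt and no reset: what is moved stays moved. The work goes in short steps, Python scripts to look and compute and a shell command to move; the robot and the scene stay as the last step left them, time stands still between calls to the robot, and variables do not carry over. Pictures are saved under pics/ and viewed, at most 10 in all, crops included, and the job is handed in when it is done.

```bash
ls; mkdir -p pics; cat > h.py <<'E'
import numpy as np, cv2
from plant import env, capture, spotter
def ray(p,uv):
    K,R,t=[np.array(p[k]) for k in("K","R","t")]
    d=R.T@(np.linalg.inv(K)@np.array([uv[0],uv[1],1.])); return -R.T@t,d
def onplane(p,uv,z):
    c,d=ray(p,uv); return c+d*(z-c[2])/d[2]
def proj(p,X):
    K,R,t=[np.array(p[k]) for k in("K","R","t")]
    q=K@(R@np.array(X)+t); return q[:2]/q[2]
E
python3 - <<'E'
from h import *
for n in("top","scene"):
    p=capture(n); cv2.imwrite(f"pics/{n}0.png",p["pixels"])
    print(n,-np.array(p["R"]).T@p["t"])
    for q,z in(("die_block",.046),("plate",.006),("specimen",.018),("loupe",.036),("ref_block",.012)):
        r=spotter.cut_out(p,q)
        if r:
            m=r[0]["region"].astype(np.uint8); c=max(cv2.findContours(m,0,2)[0],key=cv2.contourArea)
            b=cv2.boxPoints(cv2.minAreaRect(c)); print(q,round(r[0]["score"],2),r[0]["box"],[onplane(p,u,z)[:2].round(3).tolist() for u in b] if n=="top" else "")
s=env.get_state();print(s["tcp_pos"],s["tool_rot"],s["width"],s["time_s"],env.hold_point_z)
E
```

```text
pics
top [ 0.39069551 -0.37205959  0.88768642]
die_block 0.77 [200.7, 198.3, 265.1, 264.5] [[0.438, -0.268], [0.552, -0.301], [0.521, -0.399], [0.409, -0.364]]
plate 0.68 [177.3, 168.5, 295.3, 285.7] [[0.601, -0.205], [0.619, -0.446], [0.379, -0.459], [0.363, -0.231]]
specimen 0.73 [197.3, 149.4, 215.1, 166.3] [[0.647, -0.25], [0.648, -0.28], [0.617, -0.282], [0.616, -0.252]]
loupe 0.59 [300.8, 253.1, 320.9, 270.0] [[0.445, -0.469], [0.446, -0.505], [0.413, -0.505], [0.412, -0.469]]
ref_block 0.89 [243.6, 146.2, 265.0, 174.5] [[0.661, -0.343], [0.663, -0.393], [0.612, -0.395], [0.611, -0.346]]
scene [0.2474984  0.13954504 0.66786629]
die_block 0.96 [253.2, 194.9, 316.5, 250.2] 
plate 0.67 [215.7, 172.7, 346.2, 286.1] 
specimen 0.62 [210.5, 211.2, 222.9, 220.8] 
loupe 0.69 [326.6, 183.6, 339.0, 201.9] 
ref_block 0.73 [228.3, 182.6, 248.5, 197.3] 
[ 0.24154632 -0.57642884  0.20542735] [-3.14155560e+00  4.51406642e-05  3.96816165e-01] 0.09405719761984913 0.6 0.0188
```

```bash
python3 -c "
import cv2
a=cv2.imread('pics/top0.png')[120:310,150:350]
cv2.imwrite('pics/top0c.png',cv2.resize(a,None,fx=3,fy=3,interpolation=cv2.INTER_CUBIC))"
```

```text
(no output)
```

View pics/top0c.png

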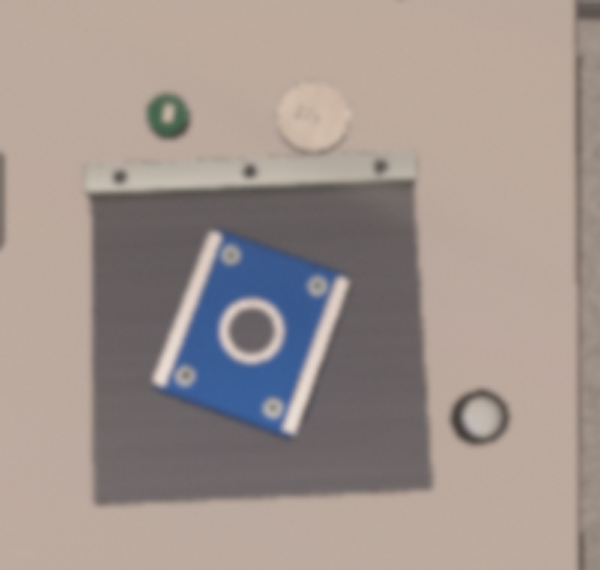

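The crop shows the fence along the top (y≈152-194) and the blue block with bright strips on its left and right sides. Its top corners are at crop (213,231), (348,278), (293,436) and (153,384). The left bright face has to turn about 70° clockwise, seen from above, to face the fence.

```bash
python3 - <<'E'
from h import *
p=capture("top")
f=lambda c,z:onplane(p,(c[0]/3+150-.33,c[1]/3+120-.33),z)[:2]
B=np.array([f(c,.046) for c in((213,231),(348,278),(293,436),(153,384))])
F=np.array([f(c,.036) for c in((84,163),(415,152),(413,183),(86,194))])
N=np.array([f(c,.006) for c in((95,504),(432,489))])
print(B.round(4),B.mean(0),F.round(4),N.round(4))
for a,b in((F[1],F[0]),(F[2],F[3]),(N[1],N[0])): d=b-a; print("yaw",np.arctan2(-d[0],d[1]),np.hypot(*d))
yaw=np.mean([np.arctan2(-(b-a)[0],(b-a)[1]) for a,b in((F[1],F[0]),(F[2],F[3]),(N[1],N[0]))])
ex=np.array([np.cos(yaw),np.sin(yaw)]);ey=np.array([-ex[1],ex[0]])
O=(F.mean(0)-.105*ex+N.mean(0)+.115*ex)/2
print("O",O,F.mean(0)-.105*ex,N.mean(0)+.115*ex,"yaw",yaw)
T=lambda w:np.c_[(w-O)@ex,(w-O)@ey]
print("block in plate",T(B).round(4),T(B.mean(0)[None]))
n=(B[0]+B[3]-B[1]-B[2]);print("angle of left face normal in plate",np.degrees(np.arctan2(n@ey,n@ex)))
print("tcp",T(env.get_state()["tcp_pos"][None,:2]))
E
```

```text
[[ 0.5469 -0.3039]
 [ 0.5184 -0.3957]
 [ 0.413  -0.3632]
 [ 0.4432 -0.2699]] [ 0.48037447 -0.33319084] [[ 0.5929 -0.2118]
 [ 0.6095 -0.4395]
 [ 0.5875 -0.4385]
 [ 0.5711 -0.2148]] [[ 0.3638 -0.231 ]
 [ 0.3823 -0.4584]]
yaw 0.07299419921523083 0.22825544329752284
yaw 0.07314266516727472 0.2243686082727791
yaw 0.0811980716744852 0.2281239140256224
O [ 0.48665178 -0.33502993] [ 0.48555875 -0.33409631] [ 0.4877448  -0.33596355] yaw 0.07577831201899692
block in plate [[ 0.0624  0.0265]
 [ 0.0271 -0.0629]
 [-0.0755 -0.0225]
 [-0.0384  0.0682]] [[-0.00612006  0.00230904]]
angle of left face normal in plate 68.0967792578527
tcp [[-0.26266524 -0.22214398]]
```

```bash
cat >> h.py <<'E'
O=np.array([.48665,-.33503]);YAW=.0758
ex=np.array([np.cos(YAW),np.sin(YAW)]);ey=np.array([-ex[1],ex[0]])
def T(w): w=np.atleast_2d(w)[:,:2]; return np.c_[(w-O)@ex,(w-O)@ey]
def tcp():
    s=env.get_state(); print("tcp plate",(T(s["tcp_pos"])[0]*1000).round(1),"z",(s["tcp_pos"][2]*1000).round(1),"yaw-plate",(s["tool_rot"][2]-YAW).round(3),"F",s["contact_force"].round(1),"t",round(s["time_s"],2),"w",round(s["width"],4))
def block():
    p=capture("top"); a=p["pixels"]; hsv=cv2.cvtColor(a,cv2.COLOR_BGR2HSV)
    r=spotter.cut_out(p,"die_block"); print("score",[round(x["score"],2) for x in r])
    m=r[0]["region"].astype(np.uint8); c=max(cv2.findContours(m,0,2)[0],key=cv2.contourArea)[:,0,:]
    w=np.array([T(onplane(p,u,.046))[0] for u in c])
    (cx,cy),sz,an=cv2.minAreaRect((w*1000).astype(np.float32)); 
    print("outline rect c",round(cx,1),round(cy,1),"size",sz,"ang",an); print(cv2.boxPoints(((cx,cy),sz,an)).round(1).tolist())
    return p
E
python3 -m pendant '[{"x":4.5,"y":-0.6,"wz":0.04,"grip":0},{"x":9,"y":-1.2,"wz":0.08,"grip":0},{"x":13.5,"y":-1.8,"wz":0.12,"grip":0},{"x":18,"y":-2.4,"wz":0.16,"grip":0},{"x":22.5,"y":-3,"wz":0.20,"grip":0},{"x":27,"y":-3.6,"wz":0.24,"grip":0},{"x":31.5,"y":-4.2,"wz":0.28,"grip":0},{"x":36.2,"y":-4.8,"wz":0.321,"grip":0},{"x":36.2,"y":-4.8,"wz":0.321,"grip":0},{"x":36.2,"y":-4.8,"wz":0.321,"grip":0}]' 20
python3 -c "
from h import *
tcp()"
```

```text
tcp plate [-262.7 -222.1] z 205.4 yaw-plate 0.321 F [ 0.3  0.5 -0.3] t 0.65 w 0.0942validation failed for argument at $[0]...
```

```bash

python3 -m pendant '[{"x":4.5,"y":-0.6,"z":0,"wx":0,"wy":0,"wz":0.04,"grip":0},{"x":9,"y":-1.2,"z":0,"wx":0,"wy":0,"wz":0.08,"grip":0},{"x":13.5,"y":-1.8,"z":0,"wx":0,"wy":0,"wz":0.12,"grip":0},{"x":18,"y":-2.4,"z":0,"wx":0,"wy":0,"wz":0.16,"grip":0},{"x":22.5,"y":-3,"z":0,"wx":0,"wy":0,"wz":0.20,"grip":0},{"x":27,"y":-3.6,"z":0,"wx":0,"wy":0,"wz":0.24,"grip":0},{"x":31.5,"y":-4.2,"z":0,"wx":0,"wy":0,"wz":0.28,"grip":0},{"x":36.2,"y":-4.8,"z":0,"wx":0,"wy":0,"wz":0.321,"grip":0},{"x":36.2,"y":-4.8,"z":0,"wx":0,"wy":0,"wz":0.321,"grip":0},{"x":36.2,"y":-4.8,"z":0,"wx":0,"wy":0,"wz":0.321,"grip":0}]' 20
python3 -c "
from h import *
tcp()"
```

```text
time_s: 1.65
tcp_pos: [0.5577, -0.3913, 0.205]
tool_rot: [-3.141, 0.0, 0.078]
contact_force: [-1.3, -0.8, -0.7]
width: 0.017
grip_force: 0.0
tcp plate [ 66.6 -61.4] z 205.0 yaw-plate 0.002 F [-1.3 -0.8 -0.7] t 1.65 w 0.017
```

```bash

python3 -m pendant '[{"x":0,"y":0,"z":2,"wx":0,"wy":0,"wz":0,"grip":0},{"x":0,"y":0,"z":4,"wx":0,"wy":0,"wz":0,"grip":0},{"x":0,"y":0,"z":6,"wx":0,"wy":0,"wz":0,"grip":0},{"x":0,"y":0,"z":8,"wx":0,"wy":0,"wz":0,"grip":0},{"x":0,"y":0,"z":10,"wx":0,"wy":0,"wz":0,"grip":0},{"x":0,"y":0,"z":12,"wx":0,"wy":0,"wz":0,"grip":0},{"x":0,"y":0,"z":14,"wx":0,"wy":0,"wz":0,"grip":0},{"x":0,"y":0,"z":16,"wx":0,"wy":0,"wz":0,"grip":0},{"x":0,"y":0,"z":17.6,"wx":0,"wy":0,"wz":0,"grip":0},{"x":0,"y":0,"z":18.5,"wx":0,"wy":0,"wz":0,"grip":0}]'
python3 -m pendant '[{"x":-0.6,"y":0,"z":0,"wx":0,"wy":0,"wz":0,"grip":0},{"x":-1.2,"y":0,"z":0,"wx":0,"wy":0,"wz":0,"grip":0},{"x":-1.8,"y":0,"z":0,"wx":0,"wy":0,"wz":0,"grip":0},{"x":-2.4,"y":0,"z":0,"wx":0,"wy":0,"wz":0,"grip":0},{"x":-2.8,"y":0,"z":0,"wx":0,"wy":0,"wz":0,"grip":0},{"x":-3.2,"y":0,"z":0,"wx":0,"wy":0,"wz":0,"grip":0},{"x":-3.6,"y":0,"z":0,"wx":0,"wy":0,"wz":0,"grip":0},{"x":-4,"y":0,"z":0,"wx":0,"wy":0,"wz":0,"grip":0},{"x":-4.4,"y":0,"z":0,"wx":0,"wy":0,"wz":0,"grip":0},{"x":-4.8,"y":0,"z":0,"wx":0,"wy":0,"wz":0,"grip":0}]'
python3 -c "
from h import *
tcp();p=block()
cv2.imwrite('pics/a1.png',cv2.resize(p['pixels'][120:310,150:350],None,fx=3,fy=3))"
```

```text
time_s: 2.65
tcp_pos: [0.5556, -0.3928, 0.0191]
tool_rot: [-3.141, 0.001, 0.075]
contact_force: [0.1, -0.7, 0.8]
width: 0.0003
grip_force: 0.0
time_s: 3.65
tcp_pos: [0.5096, -0.3963, 0.0212]
tool_rot: [3.14, -0.002, 0.076]
contact_force: [4.2, -2.1, 3.4]
width: 0.0004
grip_force: 2.5
tcp plate [ 18.3 -62.9] z 21.2 yaw-plate 0.0 F [ 4.2 -2.1  3.4] t 3.65 w 0.0004
score []Traceback (most recent call last):
  File "<string>", line 3, in <module>
    tcp();p=block()
            ~~~~~^^
  File "h.py", line 19, in block
    m=r[0]["region"].astype(np.uint8); c=max(cv2.findContours(m,0,2)[0],key=cv2.contourArea)[:,0,:]
      ~^^^
IndexError: list index out of range
```

```bash

python3 -m pendant '[{"x":-0.4,"y":0,"z":0,"wx":0,"wy":0,"wz":0,"grip":0},{"x":-0.8,"y":0,"z":0,"wx":0,"wy":0,"wz":0,"grip":0},{"x":0.5,"y":0.2,"z":0,"wx":0,"wy":0,"wz":0,"grip":0},{"x":1,"y":0.2,"z":-1,"wx":0,"wy":0,"wz":0,"grip":0},{"x":1,"y":0,"z":-5,"wx":0,"wy":0,"wz":0,"grip":0},{"x":1,"y":0,"z":-9,"wx":0,"wy":0,"wz":0,"grip":0},{"x":-3,"y":0,"z":-11,"wx":0,"wy":0,"wz":0,"grip":0},{"x":-7,"y":0,"z":-11,"wx":0,"wy":0,"wz":0,"grip":0},{"x":-11,"y":0,"z":-11,"wx":0,"wy":0,"wz":0,"grip":0},{"x":-15,"y":0,"z":-11,"wx":0,"wy":0,"wz":0,"grip":0}]'
python3 -c "
from h import *
tcp();p=capture('top')
cv2.imwrite('pics/a1.png',cv2.resize(p['pixels'][120:310,150:350],None,fx=3,fy=3))
p=capture('scene')
cv2.imwrite('pics/a2.png',cv2.resize(p['pixels'][130:320,180:380],None,fx=3,fy=3))"
```

```text
time_s: 4.75
tcp_pos: [0.3575, -0.4067, 0.1309]
tool_rot: [-3.141, 0.0, 0.076]
contact_force: [0.4, -0.5, -0.1]
width: 0.0005
grip_force: 0.0
tcp plate [-134.2  -61.7] z 130.9 yaw-plate 0.0 F [ 0.4 -0.5 -0.1] t 4.75 w 0.0005
```

View pics/a1.png

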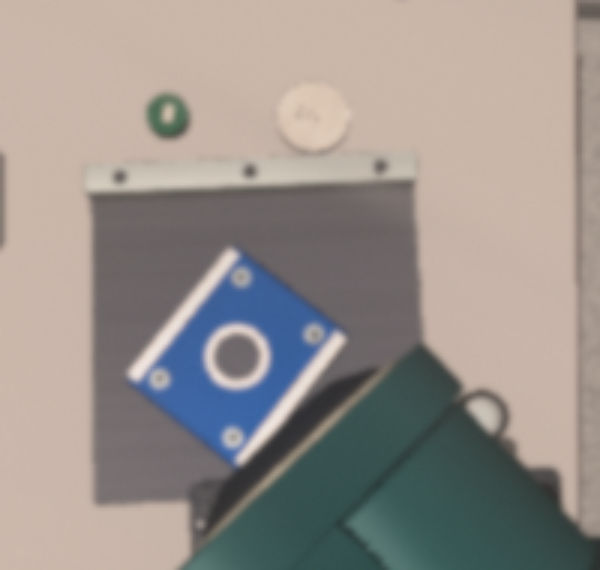

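View pics/a2.png

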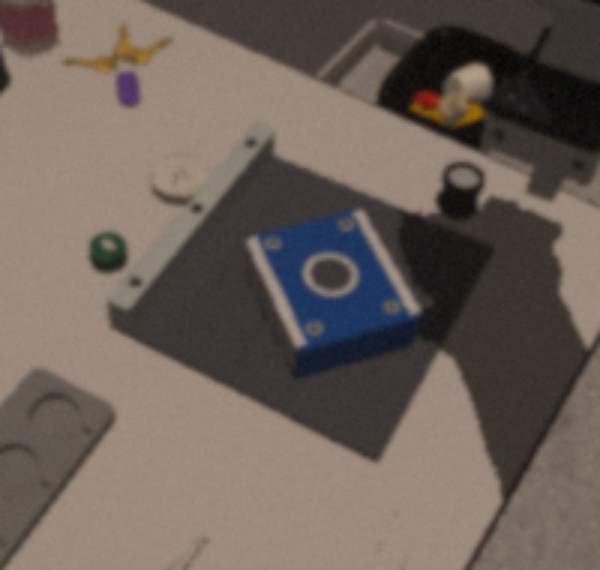

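The block has turned about 20°. Its top corners are now at crop (233,250), (346,338), (238,465) and (128,377) in the top view. The scene view also shows the whole block with the arm in place, so I'll track it there.

```bash
cat >> h.py <<'E'
def fromtop(cs):
    p=capture("top"); B=np.array([T(onplane(p,(c[0]/3+150-.33,c[1]/3+120-.33),.046))[0] for c in cs]); n=B[0]+B[3]-B[1]-B[2]
    print((B*1000).round(1).tolist(),(B.mean(0)*1000).round(1),"normal deg",np.degrees(np.arctan2(n[1],n[0])).round(1))
from scipy.optimize import minimize
def scene(x0,save=None):
    "fit pose (x,y mm,deg of ground-face normal in plate) to hull of mask in scene view"
    p=capture("scene"); r=spotter.cut_out(p,"die_block")
    if save: cv2.imwrite(save,cv2.resize(p["pixels"][130:320,180:380],None,fx=3,fy=3))
    if not r: print("none"); return
    m=r[0]["region"].astype(np.uint8)
    def mask(v):
        a=np.radians(v[2]); pts=[]
        for sx,sy,z in[(i,j,k) for i in(-.05,.05) for j in(-.058,.058) for k in(.006,.046)]:
            q=np.array([v[0]/1000+sx*np.cos(a)-sy*np.sin(a),v[1]/1000+sx*np.sin(a)+sy*np.cos(a)])
            w=O+q[0]*ex+q[1]*ey; pts.append(proj(p,[*w,z]))
        h=cv2.convexHull(np.array(pts,np.float32)*16)
        return cv2.fillConvexPoly(np.zeros((384,512),np.float32),(h).round().astype(np.int32),1,shift=4)
    mb=cv2.GaussianBlur(m.astype(np.float32),(0,0),1.5)
    f=lambda v:((cv2.GaussianBlur(mask(v),(0,0),1.5)-mb)**2).sum()
    x0=np.array(x0,float); o=min((minimize(f,x0+[0,0,d],method="Nelder-Mead",options=dict(initial_simplex=x0+[0,0,d]+np.array([[0,0,0],[8,0,0],[0,8,0],[0,0,8.]]))) for d in(-8,8)),key=lambda o:o.fun)
    print("score",round(r[0]["score"],2),"pose",o.x.round(1),"res",round(o.fun,1),"area",m.sum())
    return o.x
E
python3 -c "
from h import *
fromtop([(233,250),(346,338),(238,465),(128,377)])
scene([-20,10,48])"
```

```text
[[48.9, 13.4], [-13.0, -59.9], [-92.7, 13.8], [-33.2, 84.6]] [-22.5  13. ] normal deg 49.9
score 0.73 pose [  922.2 -1611.3    47.1] res 205.2 area 254
```

```bash

python3 -m pendant '[{"x":1.5,"y":-4,"z":0,"wx":0,"wy":0,"wz":0,"grip":0},{"x":3.5,"y":-8,"z":0,"wx":0,"wy":0,"wz":0,"grip":0},{"x":5,"y":-12,"z":0,"wx":0,"wy":0,"wz":0,"grip":0},{"x":6.6,"y":-15.8,"z":0,"wx":0,"wy":0,"wz":0,"grip":0},{"x":6.6,"y":-15.8,"z":2,"wx":0,"wy":0,"wz":0,"grip":0},{"x":6.6,"y":-15.8,"z":4,"wx":0,"wy":0,"wz":0,"grip":0},{"x":6.6,"y":-15.8,"z":6,"wx":0,"wy":0,"wz":0,"grip":0},{"x":6.6,"y":-15.8,"z":8,"wx":0,"wy":0,"wz":0,"grip":0},{"x":6.6,"y":-15.8,"z":10,"wx":0,"wy":0,"wz":0,"grip":0},{"x":6.6,"y":-15.8,"z":11.1,"wx":0,"wy":0,"wz":0,"grip":0}]'
python3 -m pendant '[{"x":0.8,"y":0.57,"z":0,"wx":0,"wy":0,"wz":0,"grip":0},{"x":1.4,"y":1,"z":0,"wx":0,"wy":0,"wz":0,"grip":0},{"x":1.8,"y":1.25,"z":0,"wx":0,"wy":0,"wz":0,"grip":0},{"x":2.2,"y":1.5,"z":0,"wx":0,"wy":0,"wz":0,"grip":0},{"x":2.6,"y":1.8,"z":0,"wx":0,"wy":0,"wz":0,"grip":0},{"x":3,"y":2.1,"z":0,"wx":0,"wy":0,"wz":0,"grip":0},{"x":3.4,"y":2.4,"z":0,"wx":0,"wy":0,"wz":0,"grip":0},{"x":3.8,"y":2.65,"z":0,"wx":0,"wy":0,"wz":0,"grip":0},{"x":4.2,"y":2.9,"z":0,"wx":0,"wy":0,"wz":0,"grip":0},{"x":4.5,"y":3.1,"z":0,"wx":0,"wy":0,"wz":0,"grip":0}]'
python3 -c "
from h import *
tcp()
p=capture('scene')
cv2.imwrite('pics/a3.png',cv2.resize(p['pixels'][130:320,180:380],None,fx=3,fy=3))"
```

```text
time_s: 6.0
tcp_pos: [0.4136, -0.2436, 0.018]
tool_rot: [-3.14, 0.001, 0.078]
contact_force: [0.1, 0.0, 0.2]
width: 0.0006
grip_force: 0.0
time_s: 7.0
tcp_pos: [0.4609, -0.2722, 0.0198]
tool_rot: [-3.141, -0.0, 0.076]
contact_force: [-2.8, 5.1, 3.8]
width: 0.0
grip_force: 2.8
tcp plate [-20.9  64.6] z 19.8 yaw-plate 0.0 F [-2.8  5.1  3.8] t 7.0 w 0.0
```

View pics/a3.png

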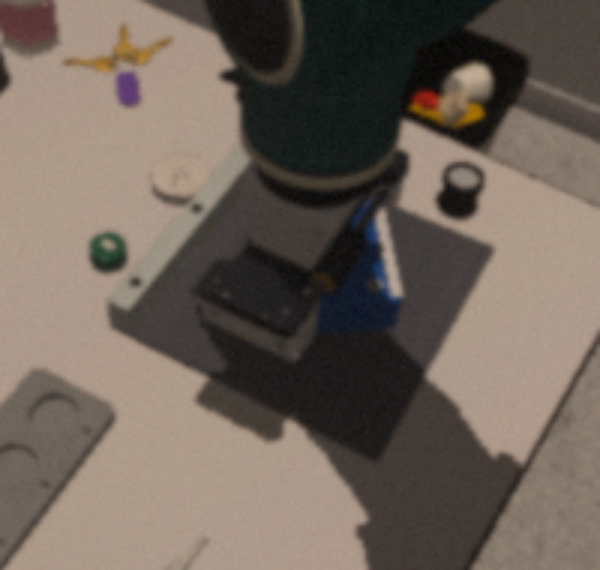

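The arm hides most of the block in the scene view, with only its near bright strip showing around (385,265). I'll back off to the near side and look again from the top.

```bash

python3 -m pendant '[{"x":-0.8,"y":-1,"z":0,"wx":0,"wy":0,"wz":0,"grip":0},{"x":-1.5,"y":-2,"z":-1,"wx":0,"wy":0,"wz":0,"grip":0},{"x":-2,"y":-2,"z":-4,"wx":0,"wy":0,"wz":0,"grip":0},{"x":-2,"y":-2,"z":-8,"wx":0,"wy":0,"wz":0,"grip":0},{"x":-4,"y":0,"z":-11,"wx":0,"wy":0,"wz":0,"grip":0},{"x":-7,"y":3,"z":-11,"wx":0,"wy":0,"wz":0,"grip":0},{"x":-10,"y":6,"z":-11,"wx":0,"wy":0,"wz":0,"grip":0},{"x":-12,"y":9,"z":-11,"wx":0,"wy":0,"wz":0,"grip":0},{"x":-12,"y":12,"z":-11,"wx":0,"wy":0,"wz":0,"grip":0},{"x":-12,"y":12.5,"z":-11,"wx":0,"wy":0,"wz":0,"grip":0}]'
python3 -c "
from h import *
tcp()
p=capture('top')
cv2.imwrite('pics/a4.png',cv2.resize(p['pixels'][120:310,150:350],None,fx=3,fy=3))"
```

```text
time_s: 8.05
tcp_pos: [0.3495, -0.4096, 0.13]
tool_rot: [3.139, -0.001, 0.072]
contact_force: [0.3, 0.6, -0.0]
width: 0.0008
grip_force: 0.0
tcp plate [-142.4  -64. ] z 130.0 yaw-plate -0.004 F [ 0.3  0.6 -0. ] t 8.05 w 0.0008
```

View pics/a4.png

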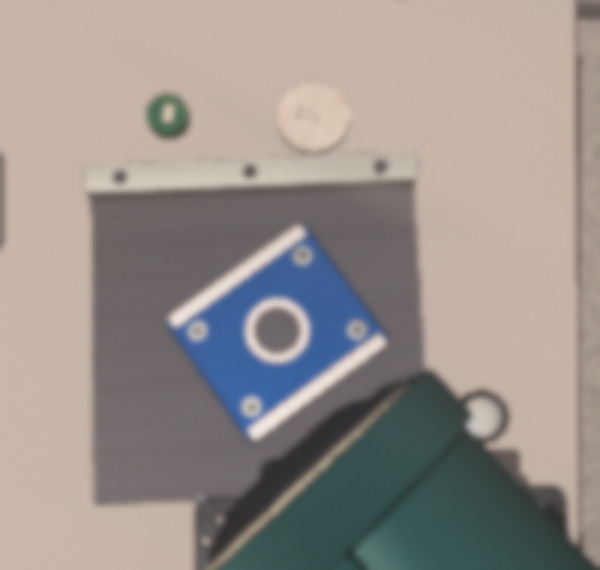

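The bright far face now runs from crop (168,320) to (303,226), and the near corner is at (251,440) with the right corner at (386,341). About 30° of turn remains.

```bash
python3 -c "
from h import *
fromtop([(303,226),(386,341),(251,440),(168,320)])"
```

```text
[[63.6, -34.2], [-15.9, -86.2], [-77.1, 4.9], [3.4, 57.7]] [ -6.5 -14.5] normal deg 33.2
```

```bash

python3 -m pendant '[{"x":2,"y":-1.5,"z":0,"wx":0,"wy":0,"wz":0,"grip":0},{"x":4.6,"y":-3.7,"z":0,"wx":0,"wy":0,"wz":0,"grip":0},{"x":4.6,"y":-3.7,"z":1.5,"wx":0,"wy":0,"wz":0,"grip":0},{"x":4.6,"y":-3.7,"z":3,"wx":0,"wy":0,"wz":0,"grip":0},{"x":4.6,"y":-3.7,"z":4.5,"wx":0,"wy":0,"wz":0,"grip":0},{"x":4.6,"y":-3.7,"z":6,"wx":0,"wy":0,"wz":0,"grip":0},{"x":4.6,"y":-3.7,"z":7.5,"wx":0,"wy":0,"wz":0,"grip":0},{"x":4.6,"y":-3.7,"z":9,"wx":0,"wy":0,"wz":0,"grip":0},{"x":4.6,"y":-3.7,"z":10.3,"wx":0,"wy":0,"wz":0,"grip":0},{"x":4.6,"y":-3.7,"z":11,"wx":0,"wy":0,"wz":0,"grip":0}]'
python3 -m pendant '[{"x":0.8,"y":-0.55,"z":0,"wx":0,"wy":0,"wz":0,"grip":0},{"x":1.4,"y":-0.95,"z":0,"wx":0,"wy":0,"wz":0,"grip":0},{"x":1.8,"y":-1.25,"z":0,"wx":0,"wy":0,"wz":0,"grip":0},{"x":2.2,"y":-1.6,"z":0,"wx":0,"wy":0,"wz":0,"grip":0},{"x":2.6,"y":-1.95,"z":0,"wx":0,"wy":0,"wz":0,"grip":0},{"x":3,"y":-2.3,"z":0,"wx":0,"wy":0,"wz":0,"grip":0},{"x":3.4,"y":-2.65,"z":0,"wx":0,"wy":0,"wz":0,"grip":0},{"x":3.8,"y":-3,"z":0,"wx":0,"wy":0,"wz":0,"grip":0},{"x":4.2,"y":-3.35,"z":0,"wx":0,"wy":0,"wz":0,"grip":0},{"x":4.7,"y":-3.7,"z":0,"wx":0,"wy":0,"wz":0,"grip":0}]'
python3 -m pendant '[{"x":-1,"y":0,"z":0,"wx":0,"wy":0,"wz":0,"grip":0},{"x":-2.5,"y":0,"z":-1,"wx":0,"wy":0,"wz":0,"grip":0},{"x":-4,"y":0,"z":-5,"wx":0,"wy":0,"wz":0,"grip":0},{"x":-6,"y":3,"z":-9,"wx":0,"wy":0,"wz":0,"grip":0},{"x":-8,"y":6,"z":-11,"wx":0,"wy":0,"wz":0,"grip":0},{"x":-9.5,"y":7.5,"z":-11,"wx":0,"wy":0,"wz":0,"grip":0},{"x":-9.5,"y":7.5,"z":-11,"wx":0,"wy":0,"wz":0,"grip":0.5},{"x":-9.5,"y":7.5,"z":-11,"wx":0,"wy":0,"wz":0,"grip":1},{"x":-9.5,"y":7.5,"z":-11,"wx":0,"wy":0,"wz":0,"grip":1},{"x":-9.5,"y":7.5,"z":-11,"wx":0,"wy":0,"wz":0,"grip":1}]'
python3 -c "
from h import *
tcp()
p=capture('top')
cv2.imwrite('pics/a5.png',cv2.resize(p['pixels'][120:310,150:350],None,fx=3,fy=3))"
```

```text
time_s: 9.15
tcp_pos: [0.3934, -0.3646, 0.0186]
tool_rot: [-3.141, 0.0, 0.077]
contact_force: [0.3, -0.2, 0.3]
width: 0.0004
grip_force: 0.0
time_s: 10.15
tcp_pos: [0.4374, -0.3249, 0.0196]
tool_rot: [-3.142, 0.0, 0.075]
contact_force: [-4.9, -0.8, 2.7]
width: 0.0003
grip_force: 2.5
time_s: 11.15
tcp_pos: [0.3489, -0.4062, 0.1291]
tool_rot: [-3.141, 0.0, 0.077]
contact_force: [0.3, -1.0, -0.7]
width: 0.0292
grip_force: 0.0
tcp plate [-142.7  -60.5] z 129.1 yaw-plate 0.001 F [ 0.3 -1.  -0.7] t 11.15 w 0.0292
```

View pics/a5.png

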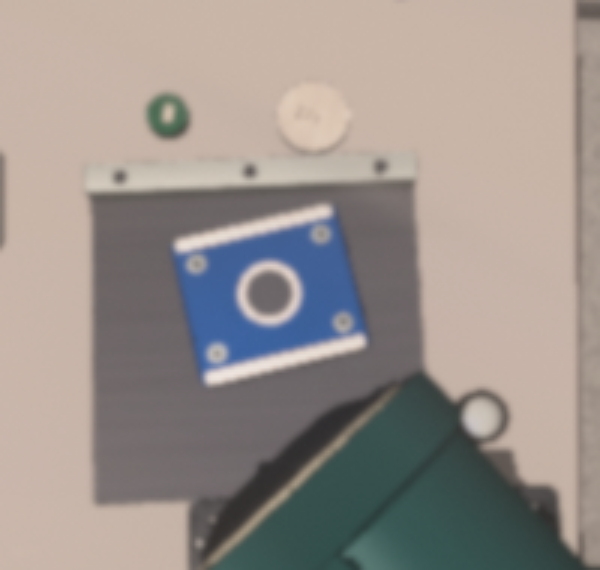

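The block's corners are now at crop (332,205), (367,342), (205,385) and (174,247). The bright face is about 11° off the fence and has not touched it yet.

```bash
python3 -c "
from h import *
fromtop([(332,205),(367,342),(205,385),(174,247)])"
```

```text
[[77.3, -54.3], [-16.1, -73.6], [-40.3, 34.1], [52.4, 52.9]] [ 18.3 -10.2] normal deg 11.6
```

```bash

python3 -m pendant '[{"x":2,"y":-1.5,"z":0,"wx":0,"wy":0,"wz":0,"grip":0.85},{"x":4,"y":-2.7,"z":0,"wx":0,"wy":0,"wz":0,"grip":0.85},{"x":6,"y":-3.9,"z":1.5,"wx":0,"wy":0,"wz":0,"grip":0.85},{"x":6.7,"y":-4.4,"z":3,"wx":0,"wy":0,"wz":0,"grip":0.85},{"x":6.7,"y":-4.4,"z":4.5,"wx":0,"wy":0,"wz":0,"grip":0.85},{"x":6.7,"y":-4.4,"z":6,"wx":0,"wy":0,"wz":0,"grip":0.85},{"x":6.7,"y":-4.4,"z":7.5,"wx":0,"wy":0,"wz":0,"grip":0.85},{"x":6.7,"y":-4.4,"z":9,"wx":0,"wy":0,"wz":0,"grip":0.85},{"x":6.7,"y":-4.4,"z":10.3,"wx":0,"wy":0,"wz":0,"grip":0.85},{"x":6.7,"y":-4.4,"z":11,"wx":0,"wy":0,"wz":0,"grip":0.85}]'
python3 -m pendant '[{"x":0.8,"y":0,"z":0,"wx":0,"wy":0,"wz":0,"grip":0.85},{"x":1.6,"y":0,"z":0,"wx":0,"wy":0,"wz":0,"grip":0.85},{"x":2.4,"y":0,"z":0,"wx":0,"wy":0,"wz":0,"grip":0.85},{"x":2.8,"y":0,"z":0,"wx":0,"wy":0,"wz":0,"grip":0.85},{"x":3.2,"y":0,"z":0,"wx":0,"wy":0,"wz":0,"grip":0.85},{"x":3.6,"y":0,"z":0,"wx":0,"wy":0,"wz":0,"grip":0.85},{"x":4,"y":0,"z":0,"wx":0,"wy":0,"wz":0,"grip":0.85},{"x":4.3,"y":0,"z":0,"wx":0,"wy":0,"wz":0,"grip":0.85},{"x":4.6,"y":0,"z":0,"wx":0,"wy":0,"wz":0,"grip":0.85},{"x":4.8,"y":0,"z":0,"wx":0,"wy":0,"wz":0,"grip":0.85}]'
python3 -c "
from h import *
tcp()"
```

```text
time_s: 12.25
tcp_pos: [0.4111, -0.3579, 0.018]
tool_rot: [-3.141, 0.001, 0.076]
contact_force: [0.0, 0.0, 0.3]
width: 0.0801
grip_force: 0.0
time_s: 13.25
tcp_pos: [0.4599, -0.3544, 0.0194]
tool_rot: [-3.141, 0.0, 0.076]
contact_force: [-4.6, 2.1, 2.2]
width: 0.0799
grip_force: 2.0
tcp plate [-28.1 -17.3] z 19.4 yaw-plate 0.0 F [-4.6  2.1  2.2] t 13.25 w 0.0799
```

```bash

python3 -m pendant '[{"x":0.2,"y":0,"z":0,"wx":0,"wy":0,"wz":0,"grip":0.85},{"x":0.4,"y":0,"z":0,"wx":0,"wy":0,"wz":0,"grip":0.85},{"x":0.6,"y":0,"z":0,"wx":0,"wy":0,"wz":0,"grip":0.85},{"x":0.8,"y":0,"z":0,"wx":0,"wy":0,"wz":0,"grip":0.85},{"x":0.9,"y":0,"z":0,"wx":0,"wy":0,"wz":0,"grip":0.85},{"x":1,"y":0,"z":0,"wx":0,"wy":0,"wz":0,"grip":0.85},{"x":1.1,"y":0,"z":0,"wx":0,"wy":0,"wz":0,"grip":0.85},{"x":1.2,"y":0,"z":0,"wx":0,"wy":0,"wz":0,"grip":0.85},{"x":1.25,"y":0,"z":0,"wx":0,"wy":0,"wz":0,"grip":0.85},{"x":1.3,"y":0,"z":0,"wx":0,"wy":0,"wz":0,"grip":0.85}]'
python3 -m pendant '[{"x":0.02,"y":0,"z":0,"wx":0,"wy":0,"wz":0,"grip":0.85},{"x":0.04,"y":0,"z":0,"wx":0,"wy":0,"wz":0,"grip":0.85},{"x":0.06,"y":0,"z":0,"wx":0,"wy":0,"wz":0,"grip":0.85},{"x":0.08,"y":0,"z":0,"wx":0,"wy":0,"wz":0,"grip":0.85},{"x":0.1,"y":0,"z":0,"wx":0,"wy":0,"wz":0,"grip":0.85},{"x":0.12,"y":0,"z":0,"wx":0,"wy":0,"wz":0,"grip":0.85},{"x":0.14,"y":0,"z":0,"wx":0,"wy":0,"wz":0,"grip":0.85},{"x":0.16,"y":0,"z":0,"wx":0,"wy":0,"wz":0,"grip":0.85},{"x":0.18,"y":0,"z":0,"wx":0,"wy":0,"wz":0,"grip":0.85},{"x":0.2,"y":0,"z":0,"wx":0,"wy":0,"wz":0,"grip":0.85}]'
python3 -c "
from h import *
tcp()"
```

```text
time_s: 14.25
tcp_pos: [0.4727, -0.3537, 0.0195]
tool_rot: [3.141, 0.0, 0.076]
contact_force: [-3.3, -1.0, -0.2]
width: 0.0801
grip_force: 2.1
time_s: 15.25
tcp_pos: [0.4746, -0.3533, 0.0194]
tool_rot: [-3.141, 0.0, 0.076]
contact_force: [-5.5, -0.5, 2.2]
width: 0.0799
grip_force: 2.8
tcp plate [-13.4 -17.3] z 19.4 yaw-plate 0.0 F [-5.5 -0.5  2.2] t 15.25 w 0.0799
```

```bash

python3 -m pendant '[{"x":0.03,"y":0,"z":0,"wx":0,"wy":0,"wz":0,"grip":0.85},{"x":0.06,"y":0,"z":0,"wx":0,"wy":0,"wz":0,"grip":0.85},{"x":0.09,"y":0,"z":0,"wx":0,"wy":0,"wz":0,"grip":0.85},{"x":0.12,"y":0,"z":0,"wx":0,"wy":0,"wz":0,"grip":0.85},{"x":0.15,"y":0,"z":0,"wx":0,"wy":0,"wz":0,"grip":0.85},{"x":0.18,"y":0,"z":0,"wx":0,"wy":0,"wz":0,"grip":0.85},{"x":0.21,"y":0,"z":0,"wx":0,"wy":0,"wz":0,"grip":0.85},{"x":0.24,"y":0,"z":0,"wx":0,"wy":0,"wz":0,"grip":0.85},{"x":0.27,"y":0,"z":0,"wx":0,"wy":0,"wz":0,"grip":0.85},{"x":0.3,"y":0,"z":0,"wx":0,"wy":0,"wz":0,"grip":0.85}]'
python3 -c "
from h import *
tcp()"
```

```text
time_s: 16.25
tcp_pos: [0.4748, -0.3533, 0.0194]
tool_rot: [-3.14, 0.005, 0.075]
contact_force: [-23.5, 0.6, 18.8]
width: 0.08
grip_force: 11.8
tcp plate [-13.2 -17.4] z 19.4 yaw-plate -0.001 F [-23.5   0.6  18.8] t 16.25 w 0.08
```

The fence has stopped the block: the TCP stays put and the force rises to 23 N. I'll back straight off, lift and check.

```bash

python3 -m pendant '[{"x":0,"y":0,"z":0,"wx":0,"wy":0,"wz":0,"grip":0.85},{"x":-0.3,"y":0,"z":0,"wx":0,"wy":0,"wz":0,"grip":0.85},{"x":-1.5,"y":0,"z":0,"wx":0,"wy":0,"wz":0,"grip":0.85},{"x":-3,"y":0,"z":0,"wx":0,"wy":0,"wz":0,"grip":0.85},{"x":-5,"y":0,"z":-1,"wx":0,"wy":0,"wz":0,"grip":0.85},{"x":-7,"y":0,"z":-4,"wx":0,"wy":0,"wz":0,"grip":0.85},{"x":-9,"y":1,"z":-7,"wx":0,"wy":0,"wz":0,"grip":0.85},{"x":-11,"y":3,"z":-10,"wx":0,"wy":0,"wz":0,"grip":0.85},{"x":-13,"y":5,"z":-12,"wx":0,"wy":0,"wz":0,"grip":0.85},{"x":-14,"y":6,"z":-12,"wx":0,"wy":0,"wz":0,"grip":0.85}]'
python3 -c "
from h import *
tcp()
p=capture('top'); a=p['pixels'][120:310,150:350]
q=capture('scene')['pixels'][150:290,200:360]
cv2.imwrite('pics/a6.png',np.hstack([cv2.resize(a,(400,380)),cv2.resize(q,(400,380))]))"
```

```text
time_s: 17.25
tcp_pos: [0.3409, -0.4264, 0.1422]
tool_rot: [3.138, -0.002, 0.073]
contact_force: [0.2, 0.5, -0.8]
width: 0.08
grip_force: 0.0
tcp plate [-152.2  -80. ] z 142.2 yaw-plate -0.003 F [ 0.2  0.5 -0.8] t 17.25 w 0.08
```

View pics/a6.png

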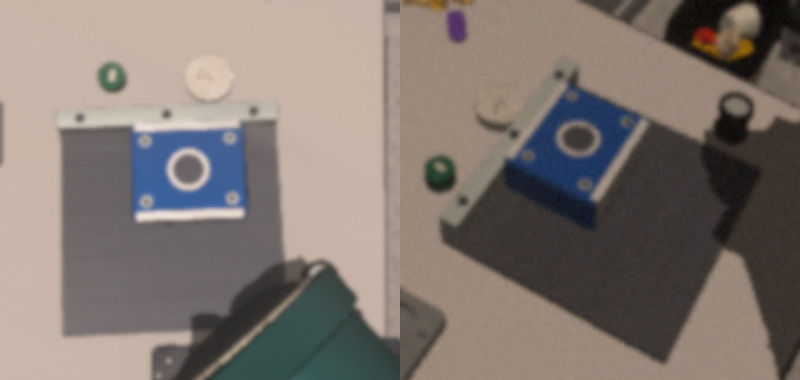

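Both views show the bright face flat along the fence: in the left panel it runs from (133,125) to (243,122). The specimen, loupe and reference block look unmoved, and the robot is clear of everything.

```bash
python3 -c "
from plant import env
print(env.job_done())"
```

```text
the job is handed in; nothing more can be done
None
```

The job is handed in at about 17 s of robot time: the die block was turned about 68° by three corner pushes, then pushed square so that one bright ground face sits flat against the fence, and the bystanders look unmoved in the last pictures.

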